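Hang the hook-on caddy in the index pocket of the bench rail

TASK

Hang the steel hook-on caddy on the aluminium rail: lift its hook over the rail's front lip, lower it gently into the channel, and feel along the channel for the pocket until the hook has sunk fully home in it; only then let go and leave it hanging. Do not force or drop it: it must never bear on the rail with more than 20 N, and leave everything else on the bench where it is.

Things in the scene. Friction and masses are not known exactly. Their poses are not given: they have to be found in the camera images.
- caddy_grip (a point): Centre of the grip tab on top of the hook-on caddy, a loose steel part, 0.2-0.4 kg, standing upright. Tab 14 x 40 x 34 mm (x, y, z), this point 98 above the underside; end ribs 22 thick leave a recess 28 wide (y +-14): grip there from above, across the 14. z up, +x to the hook, -x to the tray; hung, leans up to 0.12 rad. Bridge plate under the tab: top 17 below, x -14 to 17, y +-30, 6 thick.
- caddy_hook (a point): Middle of the lower edge of the caddy's hook, a tongue 6 mm thick (x +-3) and 40 wide (y +-20) hanging 26 below the bridge. Axes as caddy_grip; from there it lies 14 in +x, 49 down; 49 above the caddy's underside. The back plate's rear face is at x -15, so the gap for the rail's lip is 12 wide (x -15 to -3), open below. Tray 63 x 90 x 45 high at x -78 to -15.
- rail: Aluminium hang rail fixed to the bench, 200 mm long in y; origin on the bench under the middle of the lip. z up, +x from lip to channel (away from the robot). Front plate x -3 to 3, its top edge 130 high is the lip; channel x 3 to 21; back wall x 21 to 27, 122 high. Strip and channel floor are cushioned: they sink 1 mm per 6 N, 3 mm at most, then are hard. Hung, the tray is on the -x side.
- rail_channel (a point): Middle of the rail's channel (rail x 12, y 0) at the top of the dark steel index strip lying in it, 116 mm above the bench, 14 below the lip. One pocket, 48 long in y, cuts the strip down to the channel floor, 8 deeper. The strip is clamped elsewhere each time: the pocket's middle is at y -35 to 35, not reported; feel for it. Else the strip is unbroken, past both rail ends.
- tray_mid (a point): Bystander, not to be moved; a point near its middle: plain open steel tray 63 x 90 x 45, the caddy's size but with no hook; not wanted (sizes in mm)
- pliers_mid (a point): Bystander, not to be moved; a point near its middle: needle-nose pliers, 175 long, lying (sizes in mm)
- ratchet_mid (a point): Bystander, not to be moved; a point near its middle: chrome ratchet handle, 190 long, lying (sizes in mm)
- canister_mid (a point): Bystander, not to be moved; a point near its middle: red zip-tie canister, 60 across, 95 tall (sizes in mm)
- level_mid (a point): Bystander, not to be moved; a point near its middle: orange level 22 x 320 x 48, standing on its long edge (sizes in mm)
- driver_mid (a point): Bystander, not to be moved; a point near its middle: screwdriver, lying (sizes in mm)
- jar_mid (a point): Bystander, not to be moved; a point near its middle: glass jar, 64 across, 80 tall (sizes in mm)
There are look-alikes about, which are no part of the job. What is shaped like the part that bears caddy_grip but green is not meant.

How it is judged:
By the outcome, as a careful person would: the job done as asked, in the order asked, and still so for the second after the job is handed in, with the robot touching nothing.
It also fails if it takes over 58 s, if anything falls off the work surface, if the arm or the gripper's body presses on something with over 40 N, if the wrist force passes 120 N, or if a joint passes its speed limit or range.

ROBOT

A 6-joint arm with a two-finger parallel gripper is mounted at the origin on the work surface. World frame = base frame: x ahead of the robot, y to its left, z up, the work surface at z = 0. Lengths are in m, angles in degrees, forces in N, time in s.
With the tool pointing down it reaches from about 0.25 to 0.725 m from the base axis. Payload 9.7 kg.
Tool frame: the origin (TCP) lies at the very end of the fingers, on their centre line; the grasp point (between the pads) lies 19 mm behind it; z points along the fingers, y is the line along which they close (so a half turn about z gives the same grasp; the last joint's range is limited). The gripper opens to 85 mm and grips with 20 to 120 N. Pads are 22 mm wide; open, the fingers measure 114 mm over their backs; the gripper's body (76 mm by 85 mm) begins 54 mm behind the grasp point. The pads swing forward as they close: fully open they stand 13 mm farther back than shut.
Start: joints at [68.87, 4.979, 10.078, 95.1, 0, 90], TCP at [0.198, 0.513, 0.231] pointing down, gripper open.
Joint ranges: [-179.16, 179.16], [-48.56, 103.87], [-65.8, 70.77], [-126.05, 130.52], [-82.76, 87.17], [-180, 180]. Speed limits (degrees/s): [127.2, 127.2, 147.25, 180, 180, 180].

INTERFACE

Orientations are given as [roll, pitch, yaw] about the fixed x, y, z axes, in that order (R = Rz(yaw) Ry(pitch) Rx(roll)).
In Python, from workcell import telemetry, optics, workorder gives the robot as it stands.
- The arm moves only by the shell command python3 -m handwheel 'ROWS' [FORCE]. ROWS is JSON, a list of rows, each an object of numbers: "tx", "ty", "tz": the shift along the tool's x, y, z in m; "ax", "ay", "az": the turn, a rotation vector about the tool's x, y, z in degrees; "jaw": the gripper command: -1 is shut, 1 is fully open, values between are in proportion. A call has exactly 10 rows; each row shifts and turns the commanded pose from where the row before left it, along the tool's axes as they then stand; what a row does not reach is not made up. A row lasts 1/8 s, in which the tool goes at most 62.5 mm and 10.7 degrees, less where a joint would pass 70% of its speed; a pose out of reach is approached as far as the arm can. A call is refused whole if a number of a shift passes 0.0625 or a number of a turn 10.7, either way. A call with a gripper value outside its range is refused whole. The fingers move at their own pace and stop on an object; FORCE is the grip in N (left out, the last holds). Time passes only in rows, so rows that do not move let the fingers close, or fill a call up. It gives the time, the measured TCP pose, the force, the opening and the grip force at its end, in the units of the state.
- telemetry.get_obs(): the state, without advancing time (a new reading comes with each control period).
- optics.camera(name): name is "scene" or "top" or "wrist"; returns a dict with "color" (420x560x3 uint8, red, green, blue), "K" (3x3 intrinsics, pixels), "extrinsics" (4x4, takes a point from camera to world coordinates); the wrist camera has in their place "mount" (4x4, takes a point from camera to tool coordinates, whose origin is the TCP and whose axes are the flange's). Camera axes: x right, y down, z forward; pixel columns grow to the right and rows downward; lengths in m; the calibration is good to about 2 mm. A picture is of the moment at which its call begins: read the wrist's pose just before it. There is no depth.
- workorder.job_done(): hands the job in; it is judged then, once.
The state is a dict: "time": time; "q": joint angles; "qd": joint speeds; "joint_efforts": joint torques, N m; "ee_pos": TCP position; "tcp_rot": TCP orientation; "wrist_force": force on the tool from outside, world axes, zero at the start; "torque": the same for the moment, N m; "opening": finger opening in m; "grasp_force": force on a finger pad.
Only numpy, scipy, OpenCV 4.12 (cv2) and the standard library are available. Lean on these libraries where they do the work, as an engineer would, in place of code of your own. Each camera call takes 0.05 s, during which the arm holds its last target. There are 200 camera calls.

## Working session

There is one attempt and no reset: what is moved stays moved. The work goes in short steps, Python scripts to look and compute and a shell command to move; the robot and the scene stay as the last step left them, time stands still between calls to the robot, and variables do not carry over. Pictures are saved under pics/ and viewed, at most 10 in all, crops included, and the job is handed in when it is done.

```bash
ls; mkdir -p pics
python3 - <<'E'
from workcell import telemetry, optics
import cv2,numpy as np
print(telemetry.get_obs())
for n in("scene","top"):
    c=optics.camera(n); cv2.imwrite(f"pics/{n}0.png",c["color"][:,:,::-1]); np.savez(f"{n}0.npz",**c)
    print(n,c["K"].tolist(),np.round(c["extrinsics"],4).tolist())
E
```

```text
pics
{'time': 0.0, 'q': array([6.88681529e+01, 5.01142584e+00, 1.00356953e+01, 9.50990800e+01,
       1.29782278e-03, 8.99993180e+01]), 'qd': array([-0.0572603 ,  0.05846486, -0.13517554, -0.08944659,  0.03216408,
       -0.02456869]), 'joint_efforts': array([ 2.39648303e-03, -5.20391607e+01,  4.64794064e+01,  1.64921978e-02,
       -2.41073832e-05, -6.72842635e-07]), 'ee_pos': array([0.19819885, 0.5128134 , 0.23059106]), 'tcp_rot': array([-1.79925190e+02, -1.29871210e-03,  1.58868833e+02]), 'wrist_force': array([-0.08832722,  0.65765371, -0.60552255]), 'torque': array([ 0.03379087, -0.00423421, -0.05788894]), 'grasp_force': 0.0, 'opening': 0.0855192925845871}
scene [[452.3193134141216, 0.0, 284.51558268434513], [0.0, 452.3193134141216, 210.6105084542712], [0.0, 0.0, 1.0]] [[0.8804, 0.2979, -0.3691, 0.9406], [0.4738, -0.5146, 0.7146, -0.7689], [0.0229, -0.804, -0.5942, 0.7443], [0.0, 0.0, 0.0, 1.0]]
top [[454.8907874291261, 0.0, 278.41935842234955], [0.0, 454.8907874291261, 206.4668979947795], [0.0, 0.0, 1.0]] [[0.034, -0.9778, 0.2067, 0.3087], [-0.9994, -0.0327, 0.0093, -0.0021], [-0.0023, -0.2069, -0.9784, 1.2172], [0.0, 0.0, 0.0, 1.0]]
```

View pics/scene0.png

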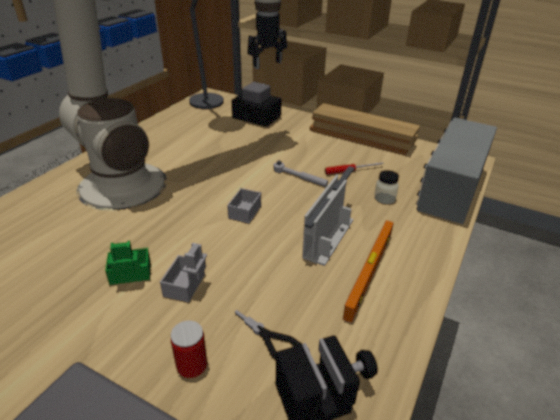

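View pics/top0.png

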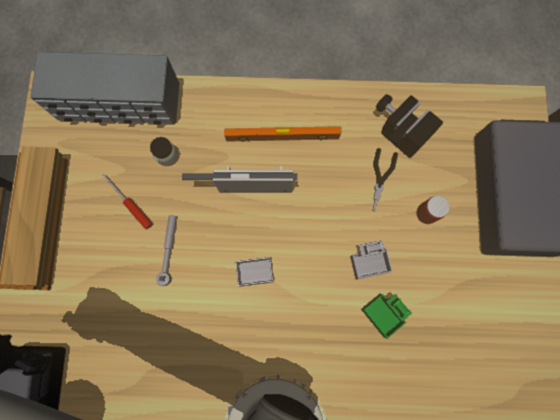

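Candidates for the caddy: the steel caddy at top (371,260) / scene (185,272), the green look-alike at top (387,314) / scene (128,262), and the plain tray at top (255,272) / scene (245,205). The steel one with a tab fits. I'll confirm that and the rail in one enlarged crop.

Run:
```python
import cv2,numpy as np
t=cv2.imread("pics/top0.png"); s=cv2.imread("pics/scene0.png")
f=lambda im,x,y,w,h:cv2.resize(im[y:y+h,x:x+w],(400,300),interpolation=cv2.INTER_CUBIC)
# top caddy 80x60 at (330,230) x5 ; top rail 133x100 at(175,140) x3; scene caddy 80x60 (150,240) x5; scene rail 133x100 (265,165) x3
cv2.imwrite("pics/crop1.png",np.vstack([np.hstack([f(t,330,230,80,60),f(t,175,140,132,99)]),np.hstack([f(s,150,240,80,60),f(s,265,165,132,99)])]))
```

```text
(no output)
```

View pics/crop1.png

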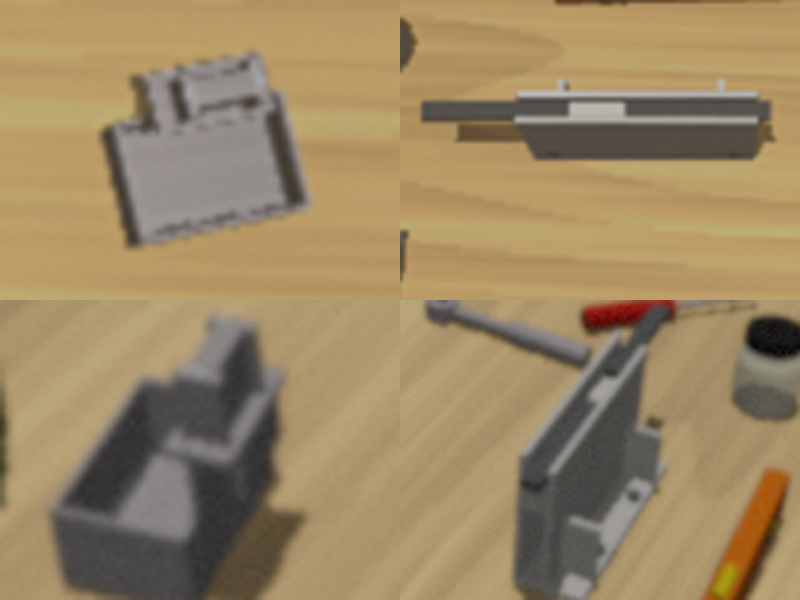

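The crop shows the steel caddy at top (371,260): its tray opens towards the robot and its tab and hook point away, yawed about 13°. The green one and the plain tray (no tab) are out. The rail's lip is at top row ~179 and its back wall at ~171, columns 213–293. The bright gap in the dark strip at columns ~230–249 looks like the pocket.

```bash
cat > h.py <<'E'
import numpy as np, cv2
from scipy.spatial.transform import Rotation as R
from workcell import telemetry, optics
def cast(K,E,uv,z):
    d=E[:3,:3]@np.linalg.inv(K)@np.array([uv[0],uv[1],1.]); return E[:3,3]+d*(z-E[2,3])/d[2]
def tcp():
    o=telemetry.get_obs(); T=np.eye(4); T[:3,:3]=R.from_euler("xyz",o["tcp_rot"],degrees=True).as_matrix(); T[:3,3]=o["ee_pos"]; return T,o
def to_tool(p,T): return T[:3,:3].T@(np.asarray(p)-T[:3,3])
def wrist(name):
    T,o=tcp(); c=optics.camera("wrist"); cv2.imwrite(name,c["color"][:,:,::-1]); E=T@c["mount"]
    np.savez("wrist.npz",color=c["color"],K=c["K"],E=E); return c["color"],c["K"],E,T
E
python3 - <<'E'
from h import *
c=np.load("top0.npz"); K,E=c["K"],c["extrinsics"]
P=lambda x,y,z:cast(K,E,(x,y),z)[:2].round(4)
cad=lambda x,y:(330+x/5,230+y/5); rl=lambda x,y:(175+(x-400)*.33,140+y*.33)
print("tray rim",[P(*cad(*q),.045) for q in((108,128),(132,245),(307,207),(282,95))])
print("tab top",[P(*cad(*q),.115) for q in((182,75),(258,55),(268,95),(190,108))])
a,b=P(*rl(516,119.5),.130),P(*rl(758,119.5),.130); print("lip",a,b)
print("back",P(*rl(516,94),.122),P(*rl(758,94),.122))
print("pocket",P(*rl(569,110),.112),P(*rl(625,110),.112))
print("mount",optics.camera("wrist")["mount"].round(4).tolist())
E
```

```text
tray rim [array([ 0.4335, -0.1836]), array([ 0.3743, -0.1959]), array([ 0.3966, -0.2853]), array([ 0.4536, -0.2734])]
tab top [array([ 0.4531, -0.2087]), array([ 0.4641, -0.2458]), array([ 0.4447, -0.2504]), array([ 0.4371, -0.2125])]
lip [0.6014 0.1717] [ 0.608  -0.0259]
back [0.6253 0.1743] [ 0.632  -0.0254]
pocket [0.6159 0.131 ] [0.6174 0.0845]
mount [[-0.0005, -0.9485, -0.3168, 0.082], [1.0, -0.0004, -0.0006, 0.0001], [0.0004, -0.3168, 0.9485, -0.1431], [0.0, 0.0, 0.0, 1.0]]
```

```bash
python3 -m handwheel '[{"tx":-0.0357,"ty":-0.043,"jaw":1},{"tx":-0.0357,"ty":-0.043,"jaw":1},{"tx":-0.0357,"ty":-0.043,"jaw":1},{"tx":-0.0357,"ty":-0.043,"jaw":1},{"tx":-0.0357,"ty":-0.043,"jaw":1},{"tx":-0.0357,"ty":-0.043,"jaw":1},{"tx":-0.0357,"ty":-0.043,"jaw":1},{"tx":-0.0357,"ty":-0.043,"jaw":1},{"tx":-0.0357,"ty":-0.043,"jaw":1},{"tx":-0.0357,"ty":-0.043,"jaw":1}]' && python3 -m handwheel '[{"tx":-0.0357,"ty":-0.043,"jaw":1},{"tx":-0.0357,"ty":-0.043,"jaw":1},{"tx":-0.0357,"ty":-0.043,"jaw":1},{"tx":-0.0357,"ty":-0.043,"jaw":1},{"az":9.3,"jaw":1},{"az":9.3,"jaw":1},{"az":9.3,"jaw":1},{"az":9.3,"jaw":1},{"az":9.3,"jaw":1},{"az":9.3,"jaw":1}]'; python3 -c "
from h import *
wrist('pics/w1.png')"
```

```text
$[0]: bad value
```

View pics/w1.png

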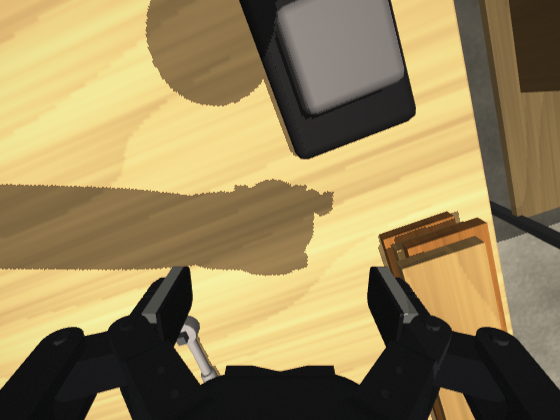

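The call was refused, so this picture is from the start pose and shows only bench. Rows may need all seven keys, so I'll try that.

```bash
python3 -m handwheel '[{"tx":-0.0357,"ty":-0.043,"tz":0,"ax":0,"ay":0,"az":0,"jaw":1},{"tx":-0.0357,"ty":-0.043,"tz":0,"ax":0,"ay":0,"az":0,"jaw":1},{"tx":-0.0357,"ty":-0.043,"tz":0,"ax":0,"ay":0,"az":0,"jaw":1},{"tx":-0.0357,"ty":-0.043,"tz":0,"ax":0,"ay":0,"az":0,"jaw":1},{"tx":-0.0357,"ty":-0.043,"tz":0,"ax":0,"ay":0,"az":0,"jaw":1},{"tx":-0.0357,"ty":-0.043,"tz":0,"ax":0,"ay":0,"az":0,"jaw":1},{"tx":-0.0357,"ty":-0.043,"tz":0,"ax":0,"ay":0,"az":0,"jaw":1},{"tx":-0.0357,"ty":-0.043,"tz":0,"ax":0,"ay":0,"az":0,"jaw":1},{"tx":-0.0357,"ty":-0.043,"tz":0,"ax":0,"ay":0,"az":0,"jaw":1},{"tx":-0.0357,"ty":-0.043,"tz":0,"ax":0,"ay":0,"az":0,"jaw":1}]'
```

```text
time: 1.45
ee_pos: [0.3764, -0.0187, 0.2314]
tcp_rot: [180.0, 0.0, 158.9]
wrist_force: [1.2, 1.1, 0.8]
opening: 0.0856
grasp_force: 0.0
```

```bash
python3 -m handwheel '[{"tx":-0.0357,"ty":-0.043,"tz":0,"ax":0,"ay":0,"az":0,"jaw":1},{"tx":-0.0357,"ty":-0.043,"tz":0,"ax":0,"ay":0,"az":0,"jaw":1},{"tx":-0.0357,"ty":-0.043,"tz":0,"ax":0,"ay":0,"az":0,"jaw":1},{"tx":-0.0357,"ty":-0.043,"tz":0,"ax":0,"ay":0,"az":0,"jaw":1},{"tx":0,"ty":0,"tz":0,"ax":0,"ay":0,"az":9.3,"jaw":1},{"tx":0,"ty":0,"tz":0,"ax":0,"ay":0,"az":9.3,"jaw":1},{"tx":0,"ty":0,"tz":0,"ax":0,"ay":0,"az":9.3,"jaw":1},{"tx":0,"ty":0,"tz":0,"ax":0,"ay":0,"az":9.3,"jaw":1},{"tx":0,"ty":0,"tz":0,"ax":0,"ay":0,"az":9.3,"jaw":1},{"tx":0,"ty":0,"tz":0,"ax":0,"ay":0,"az":9.3,"jaw":1}]'; python3 -c "
from h import *
wrist('pics/w2.png')"
```

```text
time: 2.7
ee_pos: [0.4474, -0.2286, 0.2311]
tcp_rot: [-180.0, -0.0, 102.8]
wrist_force: [-0.1, -0.2, 0.3]
opening: 0.0853
grasp_force: 0.0
```

View pics/w2.png

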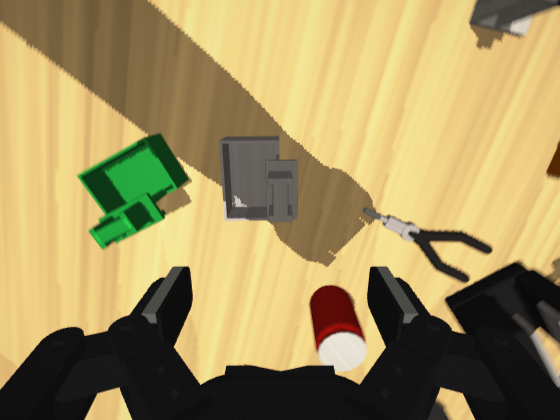

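The caddy is at (222–298,137–220) in the wrist view, nearly aligned with the tool. Its tab is at about (282,190), with the recess towards its middle. An enlarged crop will give the edges.

Run:
```python
import cv2
im=cv2.imread("pics/w2.png")[128:228,215:315]
cv2.imwrite("pics/w2c.png",cv2.resize(cv2.convertScaleAbs(im,alpha=1.6),(600,600),interpolation=cv2.INTER_CUBIC))
```

```text
(no output)
```

View pics/w2c.png

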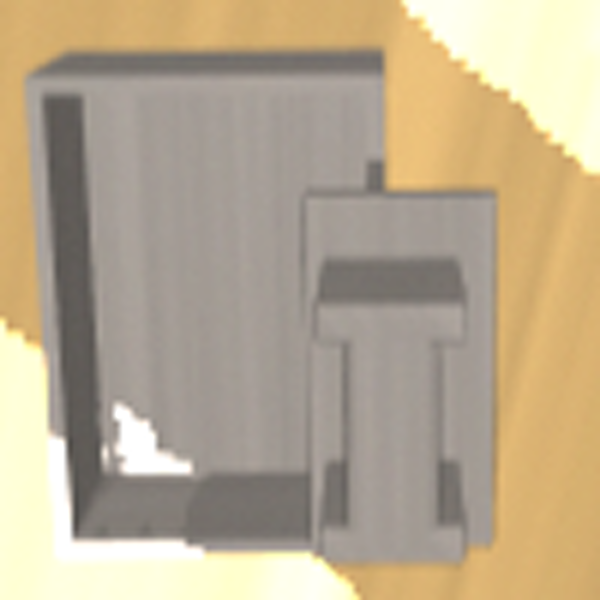

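The H-shaped tab top face has crop corners (317,303), (467,303), (464,562) and (321,562). Casting these onto z = 0.115.

Run:
```python
from h import *
d=np.load("wrist.npz"); K,E=d["K"],d["E"]; T,o=tcp()
c=np.array([cast(K,E,(215+x/6-.4,128+y/6-.4),.115) for x,y in((317,303),(467,303),(464,562),(321,562))])
print(c.round(4)[:,:2]); m=c.mean(0); print("mid",m.round(4),"tool",to_tool([m[0],m[1],.098],T).round(4),T[:3,3].round(4))
v=c[0]+c[1]-c[2]-c[3]; print("yaw y-axis",np.degrees(np.arctan2(-v[0],v[1]))); print("dims",np.linalg.norm(v)/2,np.linalg.norm(c[0]-c[1]))
b=[cast(K,E,(215+x/6-.4,128+y/6-.4),.081) for x,y in((305,192),(497,192),(492,545))]
v=b[1]-b[2]; print("bridge yaw",np.degrees(np.arctan2(-v[0],v[1])),np.round(b,4)[:,:2].tolist())
```

```text
[[ 0.432  -0.21  ]
 [ 0.453  -0.2053]
 [ 0.4618 -0.244 ]
 [ 0.4409 -0.2488]]
mid [ 0.4469 -0.227   0.115 ] tool [ 1.700e-03 -1.000e-04  1.331e-01] [ 0.4474 -0.2287  0.2311]
yaw y-axis 12.864953697911647
dims 0.03978231113283504 0.02151495859669421
bridge yaw 12.979957491346662 [[0.4268, -0.2008], [0.4566, -0.1941], [0.4701, -0.2525]]
```

```bash
python3 -m handwheel '[{"tx":0.0017,"ty":0,"tz":0.045,"ax":0,"ay":0,"az":0,"jaw":1},{"tx":0,"ty":0,"tz":0.045,"ax":0,"ay":0,"az":0,"jaw":1},{"tx":0,"ty":0,"tz":0.035,"ax":0,"ay":0,"az":0,"jaw":1},{"tx":0,"ty":0,"tz":0.02,"ax":0,"ay":0,"az":0,"jaw":1},{"tx":0,"ty":0,"tz":0,"ax":0,"ay":0,"az":0,"jaw":-1},{"tx":0,"ty":0,"tz":0,"ax":0,"ay":0,"az":0,"jaw":-1},{"tx":0,"ty":0,"tz":0,"ax":0,"ay":0,"az":0,"jaw":-1},{"tx":0,"ty":0,"tz":0,"ax":0,"ay":0,"az":0,"jaw":-1},{"tx":0,"ty":0,"tz":0,"ax":0,"ay":0,"az":0,"jaw":-1},{"tx":0,"ty":0,"tz":0,"ax":0,"ay":0,"az":0,"jaw":-1}]' 60
```

```text
time: 4.0
ee_pos: [0.4477, -0.2273, 0.0873]
tcp_rot: [179.9, 0.1, 103.1]
wrist_force: [0.6, 1.1, 5.9]
opening: 0.0128
grasp_force: 60.0
```

```bash
python3 -m handwheel '[{"tx":0,"ty":0,"tz":-0.01,"ax":0,"ay":0,"az":0,"jaw":-1},{"tx":0,"ty":0,"tz":-0.045,"ax":0,"ay":0,"az":0,"jaw":-1},{"tx":0,"ty":0,"tz":-0.05,"ax":0,"ay":0,"az":5.6,"jaw":-1},{"tx":0,"ty":0,"tz":-0.05,"ax":0,"ay":0,"az":5.6,"jaw":-1},{"tx":0.0388,"ty":0.0215,"tz":0,"ax":0,"ay":0,"az":0,"jaw":-1},{"tx":0.0388,"ty":0.0215,"tz":0,"ax":0,"ay":0,"az":0,"jaw":-1},{"tx":0.0388,"ty":0.0215,"tz":0,"ax":0,"ay":0,"az":0,"jaw":-1},{"tx":0.0388,"ty":0.0215,"tz":0,"ax":0,"ay":0,"az":0,"jaw":-1},{"tx":0.0388,"ty":0.0215,"tz":0,"ax":0,"ay":0,"az":0,"jaw":-1},{"tx":0.0388,"ty":0.0215,"tz":0,"ax":0,"ay":0,"az":0,"jaw":-1}]'; python3 -c "
from h import *
wrist('pics/w3.png'); o=telemetry.get_obs(); print(o['wrist_force'],o['torque'],o['ee_pos'])"
```

```text
time: 5.25
ee_pos: [0.5687, 0.0112, 0.2413]
tcp_rot: [-180.0, 0.0, 91.9]
wrist_force: [0.6, -0.5, -2.4]
opening: 0.0129
grasp_force: 59.2
[-0.54949001  2.63693105 -5.03655547] [ 0.30078249 -0.00525487  0.01078382] [0.57038613 0.01527681 0.24048867]
```

View pics/w3.png

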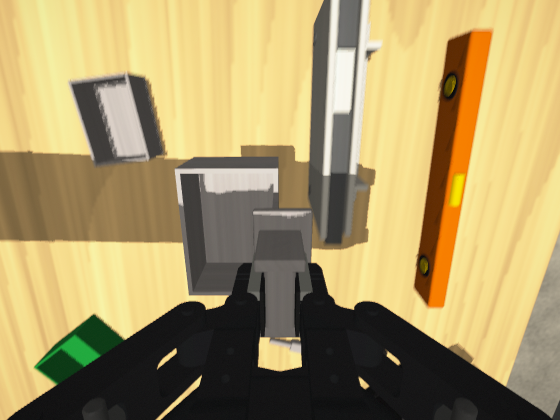

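The view shows the held caddy at (178–312,157–335), the rail at columns ~312–370 with the lip left of the strip, and the bright pocket at rows ~48–112. Enlarging the rail for edges.

Run:
```python
import cv2
im=cv2.imread("pics/w3.png")[0:130,295:395]
cv2.imwrite("pics/w3c.png",cv2.resize(im,(460,598),interpolation=cv2.INTER_CUBIC))
g=cv2.cvtColor(im,cv2.COLOR_BGR2GRAY)
for r in(15,30,80,100,125): print(r,g[r,15:80].tolist())
```

```text
15 [214, 213, 211, 210, 209, 209, 207, 141, 82, 83, 82, 84, 83, 84, 85, 85, 85, 85, 86, 118, 169, 215, 233, 242, 243, 243, 236, 215, 177, 126, 108, 109, 110, 110, 110, 110, 109, 108, 108, 107, 107, 107, 105, 106, 107, 105, 107, 98, 91, 85, 130, 179, 222, 238, 243, 241, 238, 227, 217, 213, 209, 219, 219, 219, 220]
30 [214, 212, 194, 144, 81, 82, 82, 83, 84, 84, 84, 84, 85, 85, 85, 86, 86, 86, 97, 149, 206, 233, 241, 244, 243, 237, 218, 185, 142, 109, 110, 111, 111, 112, 111, 110, 109, 109, 109, 109, 108, 107, 106, 106, 107, 106, 98, 93, 89, 135, 184, 226, 240, 243, 242, 237, 228, 226, 229, 227, 222, 221, 220, 220, 220]
80 [220, 180, 109, 84, 85, 86, 85, 85, 85, 86, 86, 86, 87, 86, 86, 84, 117, 167, 216, 238, 243, 243, 240, 232, 228, 234, 244, 248, 247, 246, 246, 246, 246, 246, 246, 245, 246, 246, 246, 246, 246, 235, 204, 140, 86, 119, 169, 216, 237, 242, 240, 235, 227, 225, 232, 228, 215, 221, 221, 221, 221, 221, 223, 224, 225]
100 [204, 133, 85, 87, 87, 87, 86, 86, 85, 87, 86, 87, 87, 86, 85, 113, 165, 216, 237, 242, 242, 239, 231, 233, 238, 244, 248, 247, 247, 247, 247, 247, 247, 246, 245, 246, 246, 246, 246, 246, 225, 178, 97, 82, 137, 196, 230, 238, 240, 238, 230, 228, 224, 220, 220, 221, 220, 220, 220, 221, 223, 225, 226, 226, 226]
125 [159, 86, 86, 87, 87, 87, 86, 86, 87, 86, 87, 87, 86, 90, 123, 174, 221, 238, 243, 242, 237, 217, 181, 131, 112, 113, 112, 111, 111, 110, 112, 111, 112, 110, 109, 110, 109, 110, 110, 104, 94, 86, 136, 188, 226, 236, 238, 236, 229, 227, 229, 224, 219, 220, 220, 219, 220, 222, 224, 225, 226, 226, 226, 224, 220]
```

View pics/w3c.png

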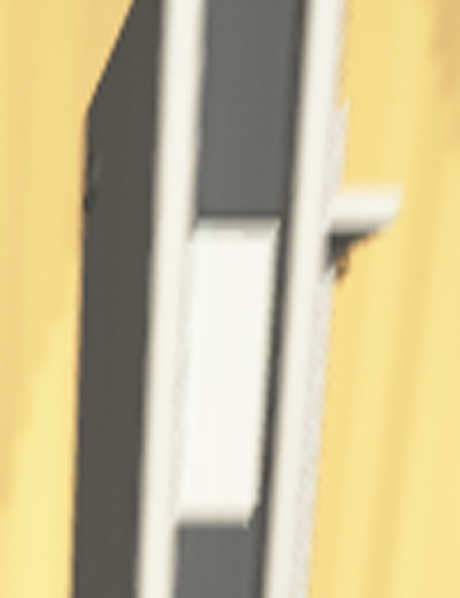

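Run:
```python
from h import *
d=np.load("wrist.npz"); K,E=d["K"],d["E"]; T,o=tcp()
P=lambda u,v,z:cast(K,E,(u,v),z)
L=np.array([P(u,v,.130) for u,v in((329.9,15),(329.2,30),(326.9,80),(325.9,100),(324.7,125))])
Rr=np.array([P(u,v,.130) for u,v in((338.4,15),(337.6,30),(332.5,125))])
B=np.array([P(310+u,v,.122) for u,v in((50.6,15),(49.5,30),(45.8,80),(44.5,100),(42.5,125))])
for n,a in(("front",L),("lipback",Rr),("wall",B)):
    k=np.polyfit(a[:,1],a[:,0],1); print(n,"yaw",np.degrees(np.arctan(-k[0])).round(2),"x at y=.09:",np.polyval(k,.09).round(4))
f,n=P(349,47,.116),P(343,113.5,.116); print("pocket",f.round(4),n.round(4),((f+n)/2).round(4))
print("K",K[0,0],"tcp now",T[:3,3].round(4),o["tcp_rot"].round(2),"at pic",(E@np.linalg.inv(optics.camera("wrist")["mount"]))[:3,3].round(4))
# held caddy: bridge +y edge corners (z = underside+.081)
for u,v in((253,210),(312,209)): print("bridge corner tool",to_tool(P(u,v,.241-.0873+.081),(E@np.linalg.inv(optics.camera("wrist")["mount"]))).round(4))
```

```text
front yaw 1.72 x at y=.09: 0.6018
lipback yaw 1.8 x at y=.09: 0.608
wall yaw 1.83 x at y=.09: 0.6258
pocket [0.6185 0.1371 0.116 ] [0.6186 0.0873 0.116 ] [0.6185 0.1122 0.116 ]
K 307.8705966480607 tcp now [0.5704 0.0153 0.2405] [-1.7998e+02 -1.2000e-01  9.2010e+01] at pic [0.5687 0.0112 0.2413]
bridge corner tool [ 0.0302 -0.0141  0.0066]
bridge corner tool [0.0307 0.0163 0.0066]
```

The lip line agrees between the two views: x ≈ 0.6048 at y = 0.09, yaw 1.8°. The caddy sits centred in the tool, and the pocket is near y ≈ 0.110. I'll move over the strip at hook y ≈ 0.065, just short of the pocket, and stop above the lip.

```bash
python3 -m handwheel '[{"tx":0.0163,"ty":0.0106,"tz":0,"ax":0,"ay":0,"az":0.2,"jaw":-1},{"tx":0.0163,"ty":0.0106,"tz":0,"ax":0,"ay":0,"az":0,"jaw":-1},{"tx":0.0163,"ty":0.0106,"tz":0,"ax":0,"ay":0,"az":0,"jaw":-1},{"tx":0,"ty":0,"tz":0,"ax":0,"ay":0,"az":0,"jaw":-1},{"tx":0,"ty":0,"tz":0.025,"ax":0,"ay":0,"az":0,"jaw":-1},{"tx":0,"ty":0,"tz":0.02,"ax":0,"ay":0,"az":0,"jaw":-1},{"tx":0,"ty":0,"tz":0.01,"ax":0,"ay":0,"az":0,"jaw":-1},{"tx":0,"ty":0,"tz":0,"ax":0,"ay":0,"az":0,"jaw":-1},{"tx":0,"ty":0,"tz":0,"ax":0,"ay":0,"az":0,"jaw":-1},{"tx":0,"ty":0,"tz":0,"ax":0,"ay":0,"az":0,"jaw":-1}]'; python3 -c "
from h import *
o=telemetry.get_obs(); print(o['wrist_force'],o['torque'],o['ee_pos'],o['tcp_rot'])"
```

```text
time: 6.7
ee_pos: [0.599, 0.0597, 0.1872]
tcp_rot: [179.9, -0.0, 91.7]
wrist_force: [-0.4, 0.1, -3.2]
opening: 0.0128
grasp_force: 59.5
[-0.42801091  0.06479665 -3.24486856] [ 0.00985107 -0.0114693   0.01843016] [0.59904833 0.05969561 0.1872121 ] [ 1.79922363e+02 -2.38451628e-03  9.16663927e+01]
```

```bash
python3 -m handwheel '[{"tx":0,"ty":0.0017,"tz":0,"ax":0,"ay":0,"az":0,"jaw":-1},{"tx":0,"ty":0,"tz":0.008,"ax":0,"ay":0,"az":0,"jaw":-1},{"tx":0,"ty":0,"tz":0.006,"ax":0,"ay":0,"az":0,"jaw":-1},{"tx":0,"ty":0,"tz":0.002,"ax":0,"ay":0,"az":0,"jaw":-1},{"tx":0,"ty":0,"tz":0.002,"ax":0,"ay":0,"az":0,"jaw":-1},{"tx":0,"ty":0,"tz":0.001,"ax":0,"ay":0,"az":0,"jaw":-1},{"tx":0,"ty":0,"tz":0.001,"ax":0,"ay":0,"az":0,"jaw":-1},{"tx":0,"ty":0,"tz":0.001,"ax":0,"ay":0,"az":0,"jaw":-1},{"tx":0,"ty":0,"tz":0.001,"ax":0,"ay":0,"az":0,"jaw":-1},{"tx":0,"ty":0,"tz":0,"ax":0,"ay":0,"az":0,"jaw":-1}]'; python3 -c "
from h import *
o=telemetry.get_obs(); print(o['wrist_force'],o['torque'],o['ee_pos'],o['tcp_rot']); wrist('pics/w4.png')
s=optics.camera('scene')['color'][150:280,270:400,::-1]; w=cv2.imread('pics/w4.png')
cv2.imwrite('pics/w4c.png',np.hstack([cv2.resize(w[100:360,190:390],(400,520)),cv2.resize(s,(400,520)[::-1][:1]*0+(400,520))]))"
```

```text
time: 7.95
ee_pos: [0.6004, 0.0597, 0.1642]
tcp_rot: [-180.0, -0.0, 91.7]
wrist_force: [-0.2, 0.3, -2.6]
opening: 0.0128
grasp_force: 59.4
[-0.1767123   0.26622615 -2.60327708] [-0.02429932 -0.03178549 -0.01360276] [0.6003673  0.05974076 0.16419004] [-1.79991208e+02 -3.01709323e-04  9.16686211e+01]
```

View pics/w4c.png

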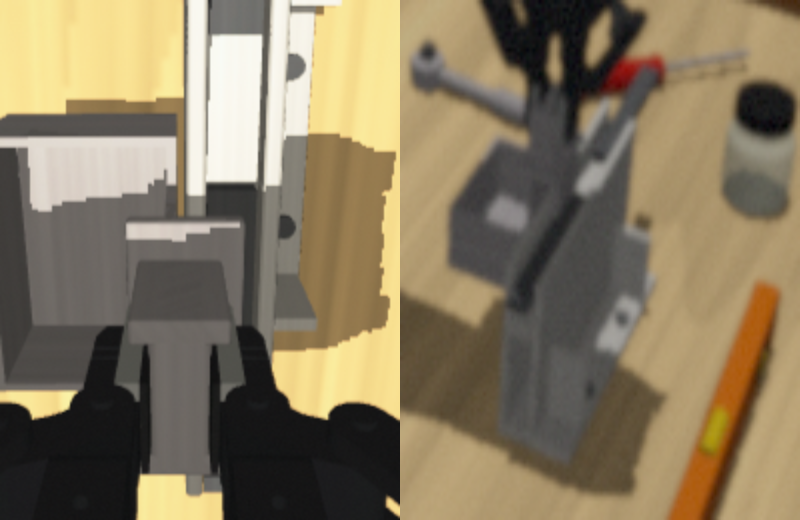

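The caddy straddles the lip with no contact force. The pocket shows in the wrist crop at (207–258,35–183). Lowering gently towards the strip.

```bash
python3 -m handwheel '[{"tx":0,"ty":0,"tz":0.002,"ax":0,"ay":0,"az":0,"jaw":-1},{"tx":0,"ty":0,"tz":0.002,"ax":0,"ay":0,"az":0,"jaw":-1},{"tx":0,"ty":0,"tz":0.002,"ax":0,"ay":0,"az":0,"jaw":-1},{"tx":0,"ty":0,"tz":0.001,"ax":0,"ay":0,"az":0,"jaw":-1},{"tx":0,"ty":0,"tz":0.001,"ax":0,"ay":0,"az":0,"jaw":-1},{"tx":0,"ty":0,"tz":0.001,"ax":0,"ay":0,"az":0,"jaw":-1},{"tx":0,"ty":0,"tz":0.0005,"ax":0,"ay":0,"az":0,"jaw":-1},{"tx":0,"ty":0,"tz":0.0005,"ax":0,"ay":0,"az":0,"jaw":-1},{"tx":0,"ty":0,"tz":0,"ax":0,"ay":0,"az":0,"jaw":-1},{"tx":0,"ty":0,"tz":0,"ax":0,"ay":0,"az":0,"jaw":-1}]'; python3 -c "
from h import *
o=telemetry.get_obs(); print(o['wrist_force'],o['torque'],o['ee_pos'],o['tcp_rot'])"
```

```text
time: 9.3
ee_pos: [0.6004, 0.0598, 0.1543]
tcp_rot: [180.0, -0.0, 91.7]
wrist_force: [0.1, -0.1, -2.7]
opening: 0.0129
grasp_force: 59.4
[ 0.1424867  -0.13731649 -2.72066671] [-0.00830061 -0.0230182  -0.01158595] [0.60042162 0.05978266 0.15433465] [ 1.79994689e+02 -1.55397996e-03  9.16721353e+01]
```

Not touching yet. Feeling down in 0.3 mm steps.

```bash
python3 -m handwheel '[{"tx":0,"ty":0,"tz":0.0003,"ax":0,"ay":0,"az":0,"jaw":-1},{"tx":0,"ty":0,"tz":0.0003,"ax":0,"ay":0,"az":0,"jaw":-1},{"tx":0,"ty":0,"tz":0.0003,"ax":0,"ay":0,"az":0,"jaw":-1},{"tx":0,"ty":0,"tz":0.0003,"ax":0,"ay":0,"az":0,"jaw":-1},{"tx":0,"ty":0,"tz":0,"ax":0,"ay":0,"az":0,"jaw":-1},{"tx":0,"ty":0,"tz":0,"ax":0,"ay":0,"az":0,"jaw":-1},{"tx":0,"ty":0,"tz":0,"ax":0,"ay":0,"az":0,"jaw":-1},{"tx":0,"ty":0,"tz":0,"ax":0,"ay":0,"az":0,"jaw":-1},{"tx":0,"ty":0,"tz":0,"ax":0,"ay":0,"az":0,"jaw":-1},{"tx":0,"ty":0,"tz":0,"ax":0,"ay":0,"az":0,"jaw":-1}]'; python3 -c "
from h import *
o=telemetry.get_obs(); print(o['wrist_force'],o['torque'],o['ee_pos'],o['tcp_rot'])"
```

```text
time: 10.55
ee_pos: [0.6005, 0.0597, 0.1532]
tcp_rot: [180.0, 0.0, 91.7]
wrist_force: [-2.5, -0.3, 3.9]
opening: 0.0132
grasp_force: 60.4
[-2.46152619 -0.27218026  3.90536709] [-0.00248557  0.22759307  0.03027599] [0.60046972 0.05974798 0.15320716] [1.79986317e+02 1.41079999e-03 9.16699040e+01]
```

Contact: about 6.5 N of support on the strip at TCP z 0.1532, with touch at ~0.1543. I'll ease off a little and slide in +y with the hook lightly bearing.

```bash
python3 -m handwheel '[{"tx":0,"ty":0,"tz":-0.0004,"ax":0,"ay":0,"az":0,"jaw":-1},{"tx":0.003,"ty":0,"tz":0,"ax":0,"ay":0,"az":0,"jaw":-1},{"tx":0.004,"ty":0,"tz":0,"ax":0,"ay":0,"az":0,"jaw":-1},{"tx":0.004,"ty":0,"tz":0,"ax":0,"ay":0,"az":0,"jaw":-1},{"tx":0.004,"ty":0,"tz":0,"ax":0,"ay":0,"az":0,"jaw":-1},{"tx":0.004,"ty":0,"tz":0,"ax":0,"ay":0,"az":0,"jaw":-1},{"tx":0.004,"ty":0,"tz":0,"ax":0,"ay":0,"az":0,"jaw":-1},{"tx":0.004,"ty":0,"tz":0,"ax":0,"ay":0,"az":0,"jaw":-1},{"tx":0.004,"ty":0,"tz":0,"ax":0,"ay":0,"az":0,"jaw":-1},{"tx":0.003,"ty":0,"tz":0,"ax":0,"ay":0,"az":0,"jaw":-1}]'; python3 -c "
from h import *
o=telemetry.get_obs(); print(o['wrist_force'],o['torque'],o['ee_pos'],o['tcp_rot'])"
```

```text
time: 11.8
ee_pos: [0.5994, 0.094, 0.1535]
tcp_rot: [-180.0, 0.0, 91.7]
wrist_force: [-0.2, -3.4, 2.8]
opening: 0.0134
grasp_force: 60.2
[-0.23551195 -3.41844687  2.8059432 ] [-0.96789281 -0.14720274 -0.07385669] [0.59938948 0.0939932  0.15345653] [-1.79997708e+02  1.52218308e-03  9.16751578e+01]
```

```bash
python3 -m handwheel '[{"tx":0.002,"ty":0,"tz":0,"ax":0,"ay":0,"az":0,"jaw":-1},{"tx":0.002,"ty":0,"tz":0,"ax":0,"ay":0,"az":0,"jaw":-1},{"tx":0.002,"ty":0,"tz":0,"ax":0,"ay":0,"az":0,"jaw":-1},{"tx":0.002,"ty":0,"tz":0,"ax":0,"ay":0,"az":0,"jaw":-1},{"tx":0.001,"ty":0,"tz":0,"ax":0,"ay":0,"az":0,"jaw":-1},{"tx":0.001,"ty":0,"tz":0,"ax":0,"ay":0,"az":0,"jaw":-1},{"tx":0.001,"ty":0,"tz":0,"ax":0,"ay":0,"az":0,"jaw":-1},{"tx":0,"ty":0,"tz":0,"ax":0,"ay":0,"az":0,"jaw":-1},{"tx":0,"ty":0,"tz":0,"ax":0,"ay":0,"az":0,"jaw":-1},{"tx":0,"ty":0,"tz":0,"ax":0,"ay":0,"az":0,"jaw":-1}]'; python3 -c "
from h import *
o=telemetry.get_obs(); print(o['wrist_force'],o['torque'],o['ee_pos'],o['tcp_rot'])"
```

```text
time: 13.05
ee_pos: [0.599, 0.1049, 0.1534]
tcp_rot: [-180.0, -0.0, 91.7]
wrist_force: [-0.0, -0.6, 1.0]
opening: 0.0128
grasp_force: 60.1
[-0.01983912 -0.61542136  1.03930285] [-0.45388952 -0.16825263 -0.00429832] [0.59904373 0.10487212 0.15344856] [-1.79993673e+02 -1.52542179e-02  9.16777662e+01]
```

```bash
python3 -m handwheel '[{"tx":0.001,"ty":0,"tz":0,"ax":0,"ay":0,"az":0,"jaw":-1},{"tx":0.001,"ty":0,"tz":0,"ax":0,"ay":0,"az":0,"jaw":-1},{"tx":0.001,"ty":0,"tz":0,"ax":0,"ay":0,"az":0,"jaw":-1},{"tx":0,"ty":0,"tz":0,"ax":0,"ay":0,"az":0,"jaw":-1},{"tx":0,"ty":0,"tz":0,"ax":0,"ay":0,"az":0,"jaw":-1},{"tx":0,"ty":0,"tz":0,"ax":0,"ay":0,"az":0,"jaw":-1},{"tx":0,"ty":0,"tz":0,"ax":0,"ay":0,"az":0,"jaw":-1},{"tx":0,"ty":0,"tz":0,"ax":0,"ay":0,"az":0,"jaw":-1},{"tx":0,"ty":0,"tz":0,"ax":0,"ay":0,"az":0,"jaw":-1},{"tx":0,"ty":0,"tz":0,"ax":0,"ay":0,"az":0,"jaw":-1}]'; python3 -c "
from h import *
o=telemetry.get_obs(); print(o['wrist_force'],o['torque'],o['ee_pos'],o['tcp_rot'])"
```

```text
time: 14.3
ee_pos: [0.599, 0.1077, 0.1535]
tcp_rot: [180.0, 0.0, 91.7]
wrist_force: [-0.1, 0.1, -2.5]
opening: 0.0128
grasp_force: 59.4
[-0.12443771  0.14966883 -2.50407623] [ 0.02139405 -0.06895251 -0.00211263] [0.59900277 0.10774096 0.15350721] [1.79996960e+02 3.70471162e-04 9.16715288e+01]
```

The support vanished between y 0.105 and 0.108, so the trailing edge has dropped into the pocket. I'll move 3 mm further to centre the hook, then lower it gently.

```bash
python3 -m handwheel '[{"tx":0.0015,"ty":0,"tz":0,"ax":0,"ay":0,"az":0,"jaw":-1},{"tx":0.0015,"ty":0,"tz":0,"ax":0,"ay":0,"az":0,"jaw":-1},{"tx":0,"ty":0,"tz":0,"ax":0,"ay":0,"az":0,"jaw":-1},{"tx":0,"ty":0,"tz":0.0005,"ax":0,"ay":0,"az":0,"jaw":-1},{"tx":0,"ty":0,"tz":0.0005,"ax":0,"ay":0,"az":0,"jaw":-1},{"tx":0,"ty":0,"tz":0.0005,"ax":0,"ay":0,"az":0,"jaw":-1},{"tx":0,"ty":0,"tz":0.0005,"ax":0,"ay":0,"az":0,"jaw":-1},{"tx":0,"ty":0,"tz":0,"ax":0,"ay":0,"az":0,"jaw":-1},{"tx":0,"ty":0,"tz":0,"ax":0,"ay":0,"az":0,"jaw":-1},{"tx":0,"ty":0,"tz":0,"ax":0,"ay":0,"az":0,"jaw":-1}]'; python3 -c "
from h import *
o=telemetry.get_obs(); print(o['wrist_force'],o['torque'],o['ee_pos'],o['tcp_rot'])"
```

```text
time: 15.55
ee_pos: [0.5989, 0.1107, 0.1515]
tcp_rot: [180.0, -0.0, 91.7]
wrist_force: [-0.5, -0.7, -3.4]
opening: 0.0133
grasp_force: 59.4
[-0.50639437 -0.70342884 -3.38201708] [-0.04247545 -0.05499846 -0.01740847] [0.5989423  0.11074964 0.15149609] [ 1.79997701e+02 -1.79093717e-03  9.16716991e+01]
```

```bash
python3 -m handwheel '[{"tx":0,"ty":0,"tz":0.001,"ax":0,"ay":0,"az":0,"jaw":-1},{"tx":0,"ty":0,"tz":0.001,"ax":0,"ay":0,"az":0,"jaw":-1},{"tx":0,"ty":0,"tz":0.001,"ax":0,"ay":0,"az":0,"jaw":-1},{"tx":0,"ty":0,"tz":0.0005,"ax":0,"ay":0,"az":0,"jaw":-1},{"tx":0,"ty":0,"tz":0.0005,"ax":0,"ay":0,"az":0,"jaw":-1},{"tx":0,"ty":0,"tz":0.0005,"ax":0,"ay":0,"az":0,"jaw":-1},{"tx":0,"ty":0,"tz":0.0005,"ax":0,"ay":0,"az":0,"jaw":-1},{"tx":0,"ty":0,"tz":0.0003,"ax":0,"ay":0,"az":0,"jaw":-1},{"tx":0,"ty":0,"tz":0,"ax":0,"ay":0,"az":0,"jaw":-1},{"tx":0,"ty":0,"tz":0,"ax":0,"ay":0,"az":0,"jaw":-1}]'; python3 -c "
from h import *
o=telemetry.get_obs(); print(o['wrist_force'],o['torque'],o['ee_pos'],o['tcp_rot'])"
```

```text
time: 16.8
ee_pos: [0.5989, 0.1107, 0.1463]
tcp_rot: [180.0, -0.0, 91.7]
wrist_force: [0.0, 1.0, -2.6]
opening: 0.0129
grasp_force: 59.6
[ 0.0323724   1.01303384 -2.59821029] [-8.79524129e-05 -1.13760918e-02 -5.19279759e-02] [0.5989134  0.1107292  0.14627938] [ 1.79994435e+02 -1.53592267e-03  9.16693169e+01]
```

Still free, with the floor due right about here. Feeling down another ~0.8 mm.

```bash
python3 -m handwheel '[{"tx":0,"ty":0,"tz":0.0002,"ax":0,"ay":0,"az":0,"jaw":-1},{"tx":0,"ty":0,"tz":0.0002,"ax":0,"ay":0,"az":0,"jaw":-1},{"tx":0,"ty":0,"tz":0.0002,"ax":0,"ay":0,"az":0,"jaw":-1},{"tx":0,"ty":0,"tz":0.0002,"ax":0,"ay":0,"az":0,"jaw":-1},{"tx":0,"ty":0,"tz":0,"ax":0,"ay":0,"az":0,"jaw":-1},{"tx":0,"ty":0,"tz":0,"ax":0,"ay":0,"az":0,"jaw":-1},{"tx":0,"ty":0,"tz":0,"ax":0,"ay":0,"az":0,"jaw":-1},{"tx":0,"ty":0,"tz":0,"ax":0,"ay":0,"az":0,"jaw":-1},{"tx":0,"ty":0,"tz":0,"ax":0,"ay":0,"az":0,"jaw":-1},{"tx":0,"ty":0,"tz":0,"ax":0,"ay":0,"az":0,"jaw":-1}]'; python3 -c "
from h import *
o=telemetry.get_obs(); print(o['wrist_force'],o['torque'],o['ee_pos'],o['tcp_rot'])"
```

```text
time: 18.05
ee_pos: [0.599, 0.1107, 0.1455]
tcp_rot: [180.0, -0.0, 91.7]
wrist_force: [-2.5, 0.1, 3.3]
opening: 0.0127
grasp_force: 60.2
[-2.51923006  0.14657541  3.30157834] [0.02442059 0.30413413 0.03272775] [0.59895919 0.11073981 0.14546332] [ 1.79991636e+02 -3.32140548e-03  9.16708423e+01]
```

The floor is felt with touch at ~0.1463, exactly 8 mm below the strip touch, so the hook is fully home. I'll unload to about the part's weight and open slowly so the caddy settles into its lean gently.

```bash
python3 -m handwheel '[{"tx":0,"ty":0,"tz":-0.0003,"ax":0,"ay":0,"az":0,"jaw":-1},{"tx":0,"ty":0,"tz":0,"ax":0,"ay":0,"az":0,"jaw":-0.70},{"tx":0,"ty":0,"tz":0,"ax":0,"ay":0,"az":0,"jaw":-0.67},{"tx":0,"ty":0,"tz":0,"ax":0,"ay":0,"az":0,"jaw":-0.64},{"tx":0,"ty":0,"tz":0,"ax":0,"ay":0,"az":0,"jaw":-0.61},{"tx":0,"ty":0,"tz":0,"ax":0,"ay":0,"az":0,"jaw":-0.58},{"tx":0,"ty":0,"tz":0,"ax":0,"ay":0,"az":0,"jaw":-0.55},{"tx":0,"ty":0,"tz":0,"ax":0,"ay":0,"az":0,"jaw":-0.52},{"tx":0,"ty":0,"tz":0,"ax":0,"ay":0,"az":0,"jaw":-0.49},{"tx":0,"ty":0,"tz":0,"ax":0,"ay":0,"az":0,"jaw":-0.46}]' 20; python3 -c "
from h import *
o=telemetry.get_obs(); print(o['wrist_force'],o['torque'],o['ee_pos'],o['tcp_rot'])"
```

```text
time: 19.3
ee_pos: [0.599, 0.1107, 0.1457]
tcp_rot: [180.0, -0.0, 91.7]
wrist_force: [-1.0, 0.5, 1.4]
opening: 0.0231
grasp_force: 0.1
[-0.96810815  0.48128948  1.38474306] [-0.00201332  0.02783317  0.02844411] [0.59895575 0.11073064 0.14573998] [ 1.79992721e+02 -1.14317948e-03  9.16675028e+01]
```

```bash
python3 -m handwheel '[{"tx":0,"ty":0,"tz":0,"ax":0,"ay":0,"az":0,"jaw":-0.42},{"tx":0,"ty":0,"tz":0,"ax":0,"ay":0,"az":0,"jaw":-0.36},{"tx":0,"ty":0,"tz":0,"ax":0,"ay":0,"az":0,"jaw":-0.28},{"tx":0,"ty":0,"tz":0,"ax":0,"ay":0,"az":0,"jaw":-0.18},{"tx":0,"ty":0,"tz":0,"ax":0,"ay":0,"az":0,"jaw":0},{"tx":0,"ty":0,"tz":0,"ax":0,"ay":0,"az":0,"jaw":0.2},{"tx":0,"ty":0,"tz":0,"ax":0,"ay":0,"az":0,"jaw":0.2},{"tx":0,"ty":0,"tz":0,"ax":0,"ay":0,"az":0,"jaw":0.2},{"tx":0,"ty":0,"tz":0,"ax":0,"ay":0,"az":0,"jaw":0.2},{"tx":0,"ty":0,"tz":0,"ax":0,"ay":0,"az":0,"jaw":0.2}]'; python3 -c "
from h import *
o=telemetry.get_obs(); print(o['wrist_force'],o['torque'],o['ee_pos'])"; python3 -m handwheel '[{"tx":0,"ty":0,"tz":-0.004,"ax":0,"ay":0,"az":0,"jaw":0.2},{"tx":0,"ty":0,"tz":-0.008,"ax":0,"ay":0,"az":0,"jaw":0.2},{"tx":0,"ty":0,"tz":-0.015,"ax":0,"ay":0,"az":0,"jaw":0.2},{"tx":0,"ty":0,"tz":-0.025,"ax":0,"ay":0,"az":0,"jaw":0.2},{"tx":0,"ty":0,"tz":-0.03,"ax":0,"ay":0,"az":0,"jaw":0.2},{"tx":0,"ty":0,"tz":-0.03,"ax":0,"ay":0,"az":0,"jaw":0.2},{"tx":0,"ty":0,"tz":-0.02,"ax":0,"ay":0,"az":0,"jaw":0.2},{"tx":0,"ty":0,"tz":0,"ax":0,"ay":0,"az":0,"jaw":0.2},{"tx":0,"ty":0,"tz":0,"ax":0,"ay":0,"az":0,"jaw":0.2},{"tx":0,"ty":0,"tz":0,"ax":0,"ay":0,"az":0,"jaw":0.2}]'; python3 -c "
from h import *
w=wrist('pics/w5.png')[0]; s=optics.camera('scene')['color']
f=lambda im:cv2.resize(im[:,:,::-1],(400,520),interpolation=cv2.INTER_CUBIC)
cv2.imwrite('pics/w5c.png',np.hstack([f(w[90:350,180:380]),f(s[140:270,260:360])]))"
```

```text
time: 20.55
ee_pos: [0.5989, 0.1108, 0.1457]
tcp_rot: [180.0, -0.0, 91.7]
wrist_force: [-0.8, 0.2, -0.2]
opening: 0.0513
grasp_force: 0.0
[-0.81835336  0.18244417 -0.17435014] [-0.01584836  0.03705572 -0.0307578 ] [0.59892543 0.11076057 0.14569146]
time: 21.8
ee_pos: [0.5986, 0.1107, 0.2767]
tcp_rot: [-179.9, 0.0, 91.7]
wrist_force: [0.0, 1.2, -0.0]
opening: 0.0513
grasp_force: 0.0
```

View pics/w5c.png

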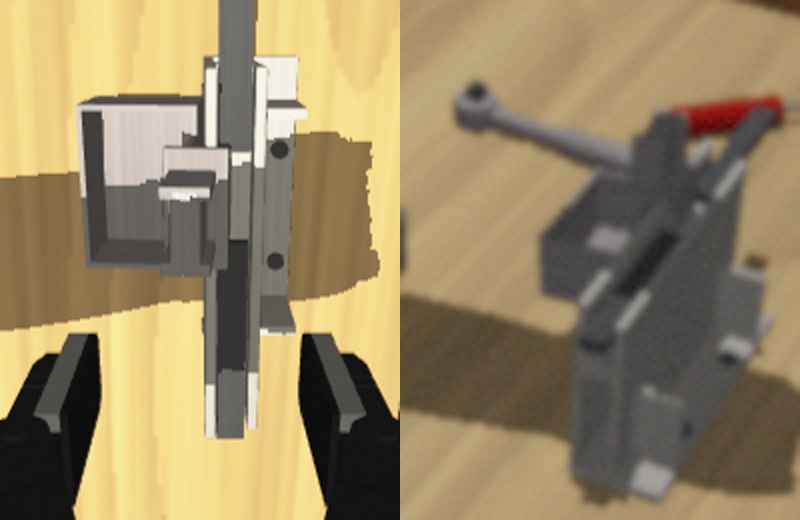

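The caddy hangs on the rail, leaning slightly with its tray on the robot side and its tab at crop (188,190). The pocket shows bright beside it at (240,152–240), the gripper is well clear, and the other objects in view haven't moved. Handing in.

```bash
python3 -c "
from workcell import workorder
print(workorder.job_done())"
```

```text
the job is handed in; nothing more can be done
None
```

The steel caddy hangs on the rail with its hook sunk fully into the pocket; the force readings between moves showed it bearing on the rail with at most about 7 N, the gripper is clear of it, and I handed the job in at about 22 s of the 58 s allowed.

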